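# Drive the seized axle pin out of a tape dispenser with a drift punch

### The job

The axle pin of the steel tape dispenser is gummed fast. Take the drift punch from its wooden rest, put its nose into the bush at the headless end of the pin (feel for the bore: the slotted axle yoke has been reset to another height) and press steadily, without ramming, until the punch's shoulder comes up against the bush and the pin's head stands well out on the other side; then draw the punch out and lay it back in its rest. Touch the dispenser with the punch only, and leave the other things on the shelf where they are.

Things in the scene. Friction and masses are not known exactly. Their poses are not given: they have to be found in the camera images.
- dispenser: Steel tape dispenser shell, fixed to the shelf: base 176 x 78 mm, cheeks to 99 mm high. Origin: underside, midway between the cheeks. -x: cutter end; y: along the axle, headless end (-y) to pin head (+y). Axle at x = 20 mm. Yoke plates 30 x 78 mm (tops up to 107 mm high), outer faces at y = -26 and +26. The yoke bends, spoiling the job, if the punch presses the dispenser with over 35 N.
- bush_low (a point): Where the mouth centre of the round -y brass bush (18 mm outside, bore 9 mm right through, stands 8 mm out of its plate) would be with the slotted yoke at the very bottom: dispenser x 20, y -34, z 53.5 mm, same axes. The yoke (plates, bushes, hub, pin) has been clamped 2.5 to 14.5 mm higher than this; how much, no reading shows. x and y are true. It does not shift under the work.
- axle_pin (a joint): Metres the pin is out towards +y: 0 = its 14 mm head seated on the +y bush; starts 0 to 0.003. Steel, 8 mm across; at 0 its headless end is 4 mm inside the -y bush's mouth. It moves only when pushed with 11 N or more (0.6 N more per 10 mm/s) and stays where left. With the punch's shoulder on the bush it reads about 0.030.
- punch_mid (a point): Plain steel drift punch, 134 mm long, about 85 g: eight-sided body 100 mm long, 12 mm across flats (grip it here, between the upright flats), then a square shoulder and a nose 7 mm across, 34 mm long. This point: on its axis at the centre of mass. x: along the punch to the nose. Body from x = -57 to +43 mm (shoulder), nose to +77 mm.
- punch_tip (a point): End of the punch's nose, on its axis; axes as punch_mid.
- rest_seat (a point): Wooden tool rest fixed to the shelf, 120 x 60 mm, 33 mm high. This point, 30 mm above the shelf, is where punch_mid lies when at rest; x along the punch to the nose. Two 7 mm end boards at x = -46 and +36 mm carry the body in notches, floor 24 mm above the shelf, 16 mm wide, wider at the top; between them it is open down to a 6 mm thick floor.
- tumbler: Clear glass tumbler, 72 mm wide, 95 mm high, standing; origin under its centre.
- peg_basket: Yellow plastic clothes peg basket, 150 x 210 mm, 85 mm high; origin under its centre.
- clothespin1: Wooden clothespin lying on its side, 72 x 17 mm, 12 mm high; origin under its centre, x along it.
- clothespin2: Second clothespin, the same.
- clothespin3: Third clothespin, the same.
- clothespin4: Fourth clothespin, the same.
- tape_roll: Roll of brown tape lying flat, 80 mm wide, 24 mm high; origin under its centre.
Not all that is in view belongs to the job. What is meant by the part that bears punch_mid is not pink, and is the smaller of those in its own colour. Of the things shaped like the part that bears rest_seat, the wooden one is meant.

How it is judged:
By the outcome, as a careful person would: the job done as asked, in the order asked, and still so for the second after the job is handed in, with the robot touching nothing.
It also fails if it takes over 51 s, if anything falls off the work surface, if the arm or the gripper's body presses on something with over 40 N, if the wrist force passes 120 N, or if a joint passes its speed limit or range.

### The arm

A 6-joint arm with a two-finger parallel gripper is mounted at the origin on the work surface. World frame = base frame: x ahead of the robot, y to its left, z up, the work surface at z = 0. Lengths are in m, angles in rad, forces in N, time in s.
With the tool pointing down it reaches from about 0.3 to 1 m from the base axis. Payload 5.1 kg.
Tool frame: the origin (TCP) lies at the very end of the fingers, on their centre line; the grasp point (between the pads) lies 19 mm behind it; z points along the fingers, y is the line along which they close (so a half turn about z gives the same grasp; the last joint's range is limited). The gripper opens to 95 mm and grips with 3 to 60 N. Pads are 20 mm wide; open, the fingers measure 119 mm over their backs; the gripper's body (75 mm by 180 mm) begins 59 mm behind the grasp point.
Start: joints at [-1.199, 0.124, 1.65, -0, 1.367, -0.083], TCP at [0.286, -0.584, 0.178] pointing down, gripper open.
Joint ranges: [-2.61, 2.61], [-1.02, 2.33], [0.03, 2.71], [-1.35, 4.49], [0.32, 2.68], [-2.91, 2.91]. Speed limits (rad/s): [2.57, 2.57, 3.14, 3.14, 3.14, 3.14].

### API

Orientations are given as [roll, pitch, yaw] about the fixed x, y, z axes, in that order (R = Rz(yaw) Ry(pitch) Rx(roll)).
In Python, from station import * gives the robot as it stands. The module is installed in compiled form; this text tells all that it offers.
- The arm moves only by the tool carry_out, never from a script. Its argument "targets" is a list of rows, each a list of 7 numbers: the shift along the tool's x, y, z in mm, then the turn, a rotation vector about the tool's x, y, z in rad, then the closure, from 0 (fully open) to 1 (shut). A call has exactly 10 rows; each row is the pose to reach, as a shift and turn from the pose commanded when the call began, along the tool's axes at that moment; what a row does not reach only later rows make up. A row lasts 1/8 s, in which the tool goes at most 62.5 mm and 10.7 degrees, less where a joint would pass 70% of its speed; a pose out of reach is approached as far as the arm can. A call with a gripper value outside its range is refused whole. The fingers move at their own pace and stop on an object; the grip force is fixed at half the most. Time passes only in rows, so rows that repeat a pose let the fingers close, or fill a call up. It gives the time, the measured TCP pose, the force, the opening and the grip force at its end, in the units of the state.
- get_obs(): the state, without advancing time (a new reading comes with each control period).
- capture(name): name is "scene" or "top" or "wrist"; returns a dict with "pixels" (480x640x3 uint8, red, green, blue), "mtx" (3x3 intrinsics, pixels), "k1" (the pictures are not rectified: a ray, as slopes to the right and down, at radius r is drawn at 1 + k1 r^2 times it, then the intrinsics apply), "extrinsics" (4x4, takes a point from camera to world coordinates); the wrist camera has in their place "tool_from_camera" (4x4, takes a point from camera to tool coordinates, whose origin is the TCP and whose axes are the flange's). Camera axes: x right, y down, z forward; pixel columns grow to the right and rows downward; lengths in m; the calibration is good to about 2 mm. A picture is of the moment at which its call begins: read the wrist's pose just before it. There is no depth.
- finish_job(): hands the job in; it is judged then, once.
The state is a dict: "t": time; "qpos": joint angles; "qd": joint speeds; "joint_efforts": joint torques, N m; "position": TCP position; "tcp_rot": TCP orientation; "contact_force": force on the tool from outside, world axes, zero at the start; "ft_torque": the same for the moment, N m; "opening": opening from 0.0 (shut) to 1.0 (fully open); "grasp_force": force on a finger pad.
Only numpy, scipy, OpenCV 4.12 (cv2) and the standard library are available. Lean on these libraries where they do the work, as an engineer would, in place of code of your own. Each camera call takes 0.05 s, during which the arm holds its last target. There are 200 camera calls.

## Working session

There is one attempt and no reset: what is moved stays moved. The work goes in short steps, Python scripts to look and compute and a tool call to move; the robot and the scene stay as the last step left them, time stands still between calls to the robot, and variables do not carry over. Pictures are saved under pics/ and viewed, at most 10 in all, crops included, and the job is handed in when it is done.

Besides the shell and the picture viewer there is one more tool, called after "Call:" by a JSON object that holds its "op" and its "data". carry_out: Moves the arm, as the interface text tells. Its arguments: {"type":"object","properties":{"targets":{"type":"array","items":{"type":"array","items":{"type":"number"}}}},"required":["targets"]}

```bash
mkdir -p pics; cat > h.py <<'E'
import numpy as np, cv2, pickle
from station import *
from scipy.spatial.transform import Rotation as R
def save(name,fn):
    o=get_obs(); c=capture(name); c['obs']=o
    if 'extrinsics' not in c:
        T=np.eye(4); T[:3,:3]=R.from_euler('xyz',o['tcp_rot']).as_matrix(); T[:3,3]=o['position']
        c['extrinsics']=T@np.array(c['tool_from_camera'])
    pickle.dump({k:(np.array(v) if k!='obs' else v) for k,v in c.items()},open(fn+'.pkl','wb'))
    cv2.imwrite('pics/'+fn+'.png',np.array(c['pixels'])[:,:,::-1]); return c
def load(fn): return pickle.load(open(fn+'.pkl','rb'))
def ray(c,u,v):
    K=c['mtx']; d=np.array([(u-K[0,2])/K[0,0],(v-K[1,2])/K[1,1]]); s=d.copy()
    for _ in range(30): s=d/(1+float(c['k1'])*(s@s))
    E=c['extrinsics']; r=E[:3,:3]@np.array([s[0],s[1],1]); return E[:3,3],r/np.linalg.norm(r)
def onz(c,u,v,z):
    o,r=ray(c,u,v); return o+r*(z-o[2])/r[2]
def tri(*obs):
    A=np.zeros((3,3));b=np.zeros(3);L=[]
    for c,u,v in obs:
        o,r=ray(c,u,v);P=np.eye(3)-np.outer(r,r);A+=P;b+=P@o;L.append((P,o))
    x=np.linalg.solve(A,b); return x,[np.linalg.norm(P@(x-o)) for P,o in L]
def proj(c,p):
    E=c['extrinsics'];q=E[:3,:3].T@(np.array(p)-E[:3,3]);s=q[:2]/q[2];s=s*(1+float(c['k1'])*(s@s))
    return s*[c['mtx'][0,0],c['mtx'][1,1]]+[c['mtx'][0,2],c['mtx'][1,2]]
E
python3 - <<'E'
from h import *
for n in('scene','top','wrist'):
    c=save(n,n+'0'); print(n,np.round(c['extrinsics'],3).tolist(),c['mtx'][0][0],c['k1'])
print(get_obs())
E
```

```text
scene [[-0.667, 0.558, -0.495, 1.297], [0.745, 0.487, -0.455, 0.648], [-0.013, -0.672, -0.74, 1.156], [0.0, 0.0, 0.0, 1.0]] 535.0316391446203 -0.09574904272698712
top [[-0.027, -0.986, 0.166, 0.363], [-1.0, 0.026, -0.005, 0.024], [0.0, -0.166, -0.986, 1.295], [0.0, 0.0, 0.0, 1.0]] 587.7991385466154 -0.04631256141290619
wrist [[0.439, -0.861, -0.255, 0.358], [-0.898, -0.422, -0.123, -0.549], [-0.002, 0.283, -0.959, 0.384], [0.0, 0.0, 0.0, 1.0]] 379.7818604508977 -0.053129491198614424
{'t': 0.15, 'qpos': array([-1.19858332e+00,  1.24363397e-01,  1.65132068e+00, -4.25916672e-05,
        1.36749700e+00, -8.25887643e-02]), 'qd': array([-8.94742641e-06, -2.44438977e-03, -4.18495726e-03,  1.26020538e-03,
        1.22219692e-03, -1.30550613e-03]), 'joint_efforts': array([ 4.62603457e-04, -4.18192899e+01, -3.60470688e+01,  7.75463786e-02,
        4.68780461e-02, -9.97322195e-05]), 'position': array([ 0.28530568, -0.58343682,  0.17748765]), 'tcp_rot': array([-3.14000620e+00, -8.94781707e-05,  4.54810337e-01]), 'contact_force': array([0.12063353, 0.3152717 , 0.67026194]), 'ft_torque': array([ 0.01927518, -0.01364009,  0.0332383 ]), 'grasp_force': 0.0, 'opening': 0.9973333885179444}
```

View pics/top0.png

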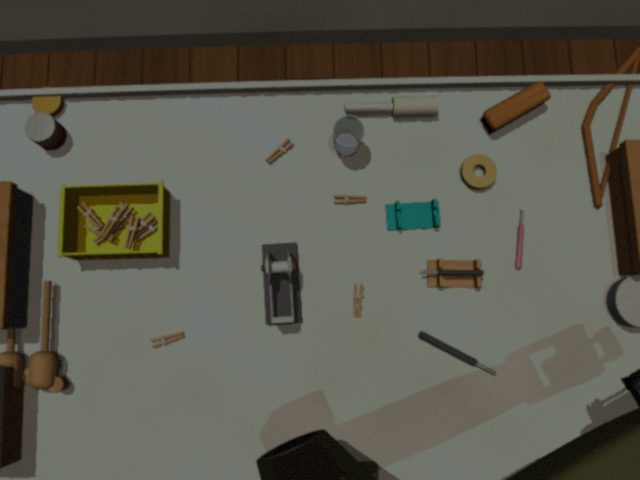

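View pics/scene0.png

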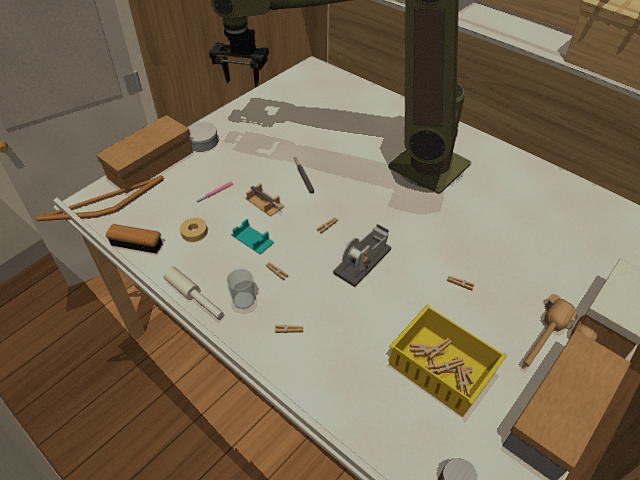

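The top view shows the punch in the wooden rest at about (455,273), nose to the left (+y). The dispenser is at (282,283), with its hub at (282,265) and pin head on the left (+y). The scene view shows the same rest at (265,200) and the dispenser at (362,255). The larger dark punch at (457,353) is a decoy.

```bash
python3 - <<'E'
from h import *
t=load('top0');s=load('scene0');w=load('wrist0')
for n,uv,z in [('body end',(483,272),.03),('nose tip',(421,274),.03),('decoyA',(420,334),.01),('decoyB',(494,374),.01),('disp corners',(264,244),0.01),('',(298,244),.01),('',(300,322),.01),('',(266,324),.01),('pinhead',(266,267),.06),('tumbler',(347,145),.0),('cp near',(358,300),.006)]:
    print(n,np.round(onz(t,*uv,z),3))
print(np.round(w['tool_from_camera'],4).tolist(), w['mtx'][:2,2])
a=cv2.resize(t['pixels'][225:345,240:400],None,fx=5,fy=5,interpolation=cv2.INTER_CUBIC)
b=cv2.resize(s['pixels'][215:295,325:405],None,fx=5,fy=5,interpolation=cv2.INTER_CUBIC)
b2=cv2.resize(s['pixels'][175:225,230:310],None,fx=5,fy=5,interpolation=cv2.INTER_CUBIC)
a=cv2.resize(t['pixels'][235:335,245:315],None,fx=5.6,fy=5.6,interpolation=cv2.INTER_CUBIC)[:560]
o=np.zeros((600,800,3),np.uint8); o[:560,:392]=a; o[:400,400:800]=b; o[400:600,400:800]=b2[:200]
cv2.imwrite('pics/c1.png',np.clip(o[:,:,::-1]*1.6,0,255).astype(np.uint8))
E
```

```text
body end [ 0.493 -0.345  0.03 ]
nose tip [ 0.492 -0.21   0.03 ]
decoyA [ 0.364 -0.205  0.01 ]
decoyB [ 0.274 -0.36   0.01 ]
disp corners [0.57 0.13 0.01]
 [0.568 0.055 0.01 ]
 [0.397 0.054 0.01 ]
 [0.395 0.128 0.01 ]
pinhead [0.513 0.122 0.06 ]
tumbler [ 0.797 -0.063  0.   ]
cp near [ 0.441 -0.073  0.006]
[[-0.0003, -0.959, -0.2835, 0.0808], [1.0, -0.0003, -0.0003, 0.0005], [0.0002, -0.2835, 0.959, -0.2063], [0.0, 0.0, 0.0, 1.0]] [322.40370874 234.38247812]
```

View pics/c1.png

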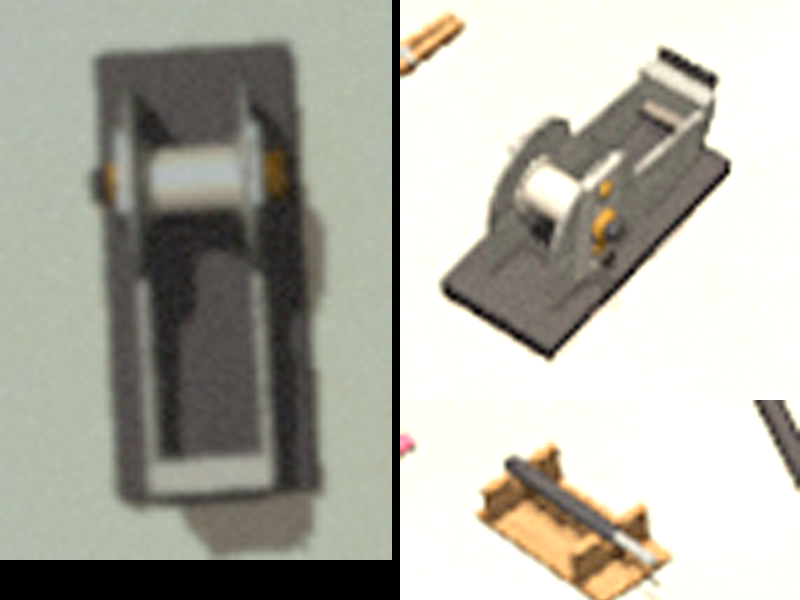

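The crop shows the bush on the −y side at crop (275,173), the pin head on the +y side, and the punch lying in the wooden rest with its nose pointing towards the dispenser. The length check passes at 135 mm. Next I move the wrist camera over the rest, tilted towards the dispenser.

```bash
cat >> h.py <<'E'
def rel(p,yaw,tilt=0,tiltx=0,p0=None,R0=None):
    "row (mm, rad) from commanded pose p0,R0 (default measured) to pos p, tool down at yaw, then turned about tool y by tilt"
    o=get_obs(); p0=o['position'] if p0 is None else np.array(p0)
    R0=R.from_euler('xyz',o['tcp_rot']) if R0 is None else R0
    Rd=R.from_euler('xyz',[np.pi,0,yaw])*R.from_rotvec([tiltx,tilt,0])
    return np.round(R0.inv().apply(np.array(p)-p0)*1000,1).tolist(),np.round((R0.inv()*Rd).as_rotvec(),4).tolist()
def st():
    o=get_obs(); print(round(o['t'],2),np.round(o['position'],4),np.round(o['tcp_rot'],4),'F',np.round(o['contact_force'],2),'T',np.round(o['ft_torque'],2),'open',round(o['opening'],3),round(o['grasp_force'],1),'q',np.round(o['qpos'],2))
E
python3 - <<'E'
from h import *
print(rel([.49,-.2,.26],-np.pi/2,-.4))
print(rel([.49,-.2,.26],-np.pi/2,0))
E
```

```text
([352.3, -254.7, -82.1], [0.4032, -0.2508, 1.9944])
([352.3, -254.7, -82.1], [-0.0011, 0.0016, 2.0256])
```

Call:
{"op": "carry_out", "data": {"targets": [[352, -255, -82, 0.403, -0.251, 1.994, 0], [352, -255, -82, 0.403, -0.251, 1.994, 0], [352, -255, -82, 0.403, -0.251, 1.994, 0], [352, -255, -82, 0.403, -0.251, 1.994, 0], [352, -255, -82, 0.403, -0.251, 1.994, 0], [352, -255, -82, 0.403, -0.251, 1.994, 0], [352, -255, -82, 0.403, -0.251, 1.994, 0], [352, -255, -82, 0.403, -0.251, 1.994, 0], [352, -255, -82, 0.403, -0.251, 1.994, 0], [352, -255, -82, 0.403, -0.251, 1.994, 0]]}}

```text
t: 1.4
position: [0.4898, -0.1998, 0.26]
tcp_rot: [-3.108, 0.375, -1.393]
contact_force: [-0.1, -1.0, -0.1]
opening: 0.998
grasp_force: 0.0
```

```bash
python3 - <<'E'
from h import *
st(); save('wrist','w1'); print(np.round(get_obs()['qd'],3))
E
```

```text
1.4 [ 0.4898 -0.1998  0.26  ] [-3.1082  0.3755 -1.393 ] F [-0.1  -0.96 -0.13] T [-0.03 -0.   -0.03] open 0.998 0.0 q [-0.66 -0.03  1.71  0.28  1.72  2.32]
[ 0.015  0.003 -0.005 -0.044  0.002 -0.267]
```

View pics/w1.png

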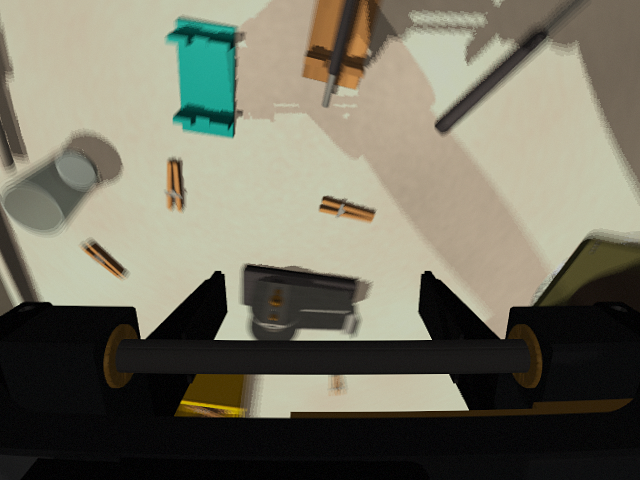

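This wrist view is blurred because the arm was still turning. The dispenser's −y face is at (300,290), with the brass bush at about (275,293) and a knob above it at (272,315). The rest is at (335,60). I'll go closer and let it settle.

```bash
python3 - <<'E'
from h import *
print(rel([.50,-.07,.17],-1.25,-.5))
E
```

```text
([-84.9, -29.0, 130.9], [-0.0945, -0.1257, -0.1328])
```

Call:
{"op": "carry_out", "data": {"targets": [[-42, -14, 65, -0.047, -0.063, -0.066, 0], [-85, -29, 131, -0.094, -0.126, -0.133, 0], [-85, -29, 131, -0.094, -0.126, -0.133, 0], [-85, -29, 131, -0.094, -0.126, -0.133, 0], [-85, -29, 131, -0.094, -0.126, -0.133, 0], [-85, -29, 131, -0.094, -0.126, -0.133, 0], [-85, -29, 131, -0.094, -0.126, -0.133, 0], [-85, -29, 131, -0.094, -0.126, -0.133, 0], [-85, -29, 131, -0.094, -0.126, -0.133, 0], [-85, -29, 131, -0.094, -0.126, -0.133, 0]]}}

```text
t: 2.7
position: [0.4996, -0.0697, 0.1706]
tcp_rot: [-3.137, 0.498, -1.238]
contact_force: [-0.9, -0.2, -0.0]
opening: 1.001
grasp_force: 0.0
```

```bash
python3 - <<'E'
from h import *
st(); c=save('wrist','w2'); print(np.round(get_obs()['qd'],3))
a=cv2.resize(c['pixels'][130:330,200:460],None,fx=3,fy=3,interpolation=cv2.INTER_CUBIC)
cv2.imwrite('pics/w2c.png',np.clip(a[:,:,::-1]*1.4,0,255).astype(np.uint8))
print(rel([.492,-.282,.16],np.pi/2,0))
E
```

```text
2.7 [ 0.4996 -0.0697  0.1706] [-3.1374  0.4976 -1.2379] F [-0.94 -0.16 -0.04] T [-0.11 -0.1  -0.01] open 1.001 0.0 q [-0.47  0.03  1.83  0.34  1.64  2.3 ]
[ 0.001  0.002  0.001  0.001  0.001 -0.   ]
([179.2, 76.2, -85.6], [-0.6948, 0.1109, -2.7308])
```

View pics/w2c.png

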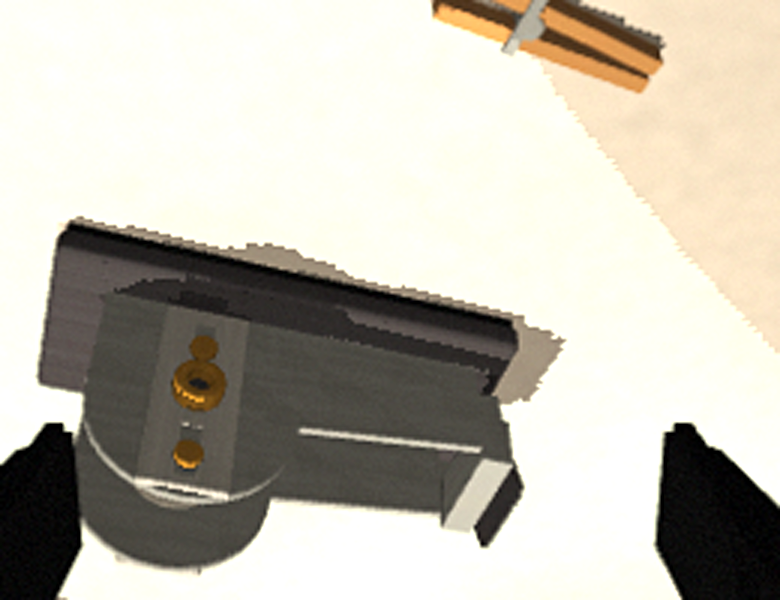

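The crop shows the bush mouth centre at crop (200,380), the clamp knobs above and below it, and the base's lower −y edge running from crop (75,221) to (518,322).

```bash
python3 - <<'E'
from h import *
c=load('w2');t=load('top0');s=load('scene0')
f=lambda u,v:((u+.5)/3-.5+200,(v+.5)/3-.5+130)
A=onz(c,*f(75,221),0);B=onz(c,*f(518,322),0)
print(A,B,np.linalg.norm(A-B))
x=(A-B)/np.linalg.norm(A-B);y=np.array([-x[1],x[0],0]);print('yaw deg',np.degrees(np.arctan2(x[1],x[0])))
O=(A+B)/2+.039*y;print('O',O)
for v in(378,380,382):
    o,r=ray(c,*f(200,v)); k=((O-.034*y-o)@y)/(r@y);P=o+k*r;print('bush',P,'local x',(P-O)@x, 'rise',P[2]-.0535)
# pin head in scene, bush in top: for checking
g=lambda u,v:((u+.5)/5.6-.5+245,(v+.5)/5.6-.5+235)
# check with top: base corners
for uv in[(97,50),(292,43),(320,492),(118,502)]:
    P=onz(t,*g(*uv),.0)-O;print('top corner local',P@x,P@y)
for rise in(.0025,.0085,.0145):
    P=O+.02*x+.036*y; P[2]=.0535+rise; print(rise,'pin head scene',proj(s,P),'bush top edge in top', [proj(t,O+.02*x-.034*y+np.array([0,0,.0535+rise]))])
E
```

```text
[0.56969061 0.05671916 0.        ] [0.39725641 0.05189093 0.        ] 0.17250178652833784
yaw deg 1.6038881066841515
O [0.48238192 0.09328977 0.        ]
bush [0.51629435 0.060226   0.05730889] local x 0.032973709524392096 rise 0.0038088863664967818
bush [0.516199   0.06022333 0.05818663] local x 0.03287831615700652 rise 0.004686626686257682
bush [0.51610395 0.06022067 0.05906166] local x 0.03278323629905452 rise 0.005561656699862076
top corner local 0.09173761669825907 0.039765113912483475
top corner local 0.09030367478186499 -0.03797288377339636
top corner local -0.08741873974390671 -0.04000473929761797
top corner local -0.0870148952266879 0.0388325920104387
0.0025 pin head scene [370.53591688 259.04005482] bush top edge in top [array([295.729416  , 270.87062208])]
0.0085 pin head scene [370.68903546 257.59259183] bush top edge in top [array([295.64005428, 270.5532509 ])]
0.0145 pin head scene [370.84302011 256.13612276] bush top edge in top [array([295.54983502, 270.23283116])]
```

Call:
{"op": "carry_out", "data": {"targets": [[179, 76, -86, -0.695, 0.111, -2.731, 0], [179, 76, -86, -0.695, 0.111, -2.731, 0], [179, 76, -86, -0.695, 0.111, -2.731, 0], [179, 76, -86, -0.695, 0.111, -2.731, 0], [179, 76, -86, -0.695, 0.111, -2.731, 0], [179, 76, -86, -0.695, 0.111, -2.731, 0], [179, 76, -86, -0.695, 0.111, -2.731, 0], [179, 76, -86, -0.695, 0.111, -2.731, 0], [179, 76, -86, -0.695, 0.111, -2.731, 0], [179, 76, -86, -0.695, 0.111, -2.731, 0]]}}

```text
t: 4.0
position: [0.4924, -0.2816, 0.1603]
tcp_rot: [-2.956, 0.13, 0.67]
contact_force: [-0.2, -0.3, 0.1]
opening: 0.999
grasp_force: 0.0
```

```bash
python3 - <<'E'
from h import *
st(); print(rel([.492,-.282,.12],np.pi/2,0))
E
```

```text
4.0 [ 0.4924 -0.2816  0.1603] [-2.9556  0.1298  0.6703] F [-0.2  -0.29  0.13] T [ 0.   -0.14  0.04] open 0.999 0.0 q [-0.58  0.12  1.7  -0.06  1.54  0.34]
([4.7, 7.4, 39.4], [-0.2315, 0.037, -0.9086])
```

Call:
{"op": "carry_out", "data": {"targets": [[5, 7, 39, -0.231, 0.037, -0.909, 0], [5, 7, 39, -0.231, 0.037, -0.909, 0], [5, 7, 39, -0.231, 0.037, -0.909, 0], [5, 7, 39, -0.231, 0.037, -0.909, 0], [5, 7, 39, -0.231, 0.037, -0.909, 0], [5, 7, 39, -0.231, 0.037, -0.909, 0], [5, 7, 39, -0.231, 0.037, -0.909, 0], [5, 7, 39, -0.231, 0.037, -0.909, 0], [5, 7, 39, -0.231, 0.037, -0.909, 0], [5, 7, 39, -0.231, 0.037, -0.909, 0]]}}

```text
t: 5.25
position: [0.4919, -0.2817, 0.1204]
tcp_rot: [-3.14, 0.0, 1.564]
contact_force: [-0.2, 0.6, 0.3]
opening: 0.999
grasp_force: 0.0
```

```bash
python3 - <<'E'
from h import *
st(); c=save('wrist','w3')
E
```

```text
5.25 [ 0.4919 -0.2817  0.1204] [-3.1396e+00  1.0000e-04  1.5644e+00] F [-0.24  0.61  0.35] T [ 0.02 -0.12 -0.04] open 0.999 0.0 q [-0.61 -0.01  1.89 -0.    1.26 -0.61]
```

View pics/w3.png

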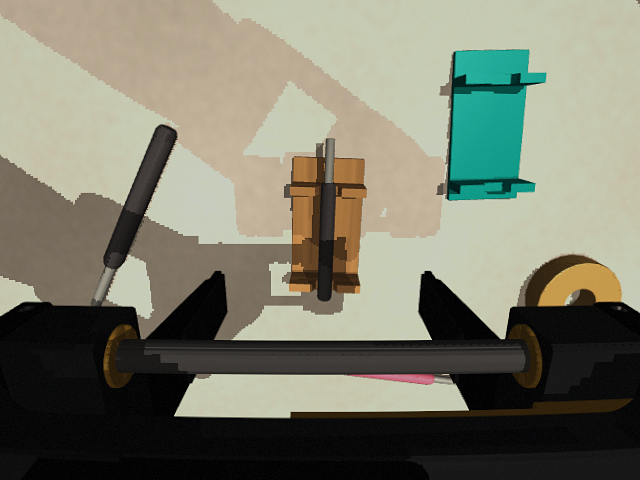

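The wrist view shows the punch in the wooden rest: tip (331,139), shoulder (329,183), butt end (324,298). End boards are at rows 190 and 283.

```bash
python3 - <<'E'
from h import *
c=load('w3');t=load('top0');w=load('w1');s=load('scene0')
print('tip tri',tri((c,331,139),(t,420.5,274)),tri((c,331,139),(w,327,105)),tri((c,331,139),(s,282,213)))
print('butt tri',tri((c,324,297),(t,483,272)))
for z in(.028,.03):
  T=onz(c,331,139,z);B=onz(c,324,298,z);S=onz(c,329,182.5,z);print(z,T,S,B,np.linalg.norm(T-B),np.linalg.norm(T-S),np.degrees(np.arctan2(*(T-B)[[1,0]])))
m=onz(c,327.4,225,.03);print(m)
print('boards top z33', onz(c,328,193,.033),onz(c,324,289,.033))
E
```

```text
tip tri (array([ 0.49861029, -0.21661771, -0.0164946 ]), [np.float64(0.0020507781871756457), np.float64(0.0020507781871756258)]) (array([ 0.49739336, -0.2140004 ,  0.03095589]), [np.float64(0.0021058777322021213), np.float64(0.002105877732202112)]) (array([ 0.49814619, -0.2128544 ,  0.00609388]), [np.float64(0.002573593526220346), np.float64(0.002573593526220301)])
butt tri (array([ 0.49315191, -0.34631708,  0.0275934 ]), [np.float64(0.0003258914046363675), np.float64(0.0003258914046364917)])
0.028 [ 0.49953289 -0.21380597  0.028     ] [ 0.49792771 -0.24728101  0.028     ] [ 0.49342683 -0.34725594  0.028     ] 0.1335895821052926 0.03351349546435896 87.38023365081156
0.03 [ 0.49949437 -0.2137254   0.03      ] [ 0.49789993 -0.24697631  0.03      ] [ 0.49342919 -0.34628188  0.03      ] 0.13269516260518852 0.033289113267876404 87.38023365081158
[ 0.49653765 -0.28145509  0.03      ]
boards top z33 [ 0.49705961 -0.25475518  0.033     ] [ 0.49347863 -0.33647425  0.033     ]
```

```bash
python3 - <<'E'
from h import *
print(rel([.4957,-.2957,.06],1.525),rel([.4957,-.2957,.012],1.525))
E
```

```text
([-13.9, 4.0, 60.4], [-0.0019, 0.0002, 0.0395]) ([-13.9, 4.1, 108.4], [-0.0019, 0.0002, 0.0395])
```

Call:
{"op": "carry_out", "data": {"targets": [[-14, 4, 30, 0, 0, 0.04, 0], [-14, 4, 65, 0, 0, 0.04, 0], [-14, 4, 90, 0, 0, 0.04, 0], [-14, 4, 102, 0, 0, 0.04, 0], [-14, 4, 108, 0, 0, 0.04, 0.3], [-14, 4, 108, 0, 0, 0.04, 0.6], [-14, 4, 108, 0, 0, 0.04, 0.8], [-14, 4, 108, 0, 0, 0.04, 1], [-14, 4, 108, 0, 0, 0.04, 1], [-14, 4, 108, 0, 0, 0.04, 1]]}}

```text
t: 6.55
position: [0.4957, -0.2959, 0.0127]
tcp_rot: [-3.14, 0.0, 1.525]
contact_force: [0.6, -0.0, -0.0]
opening: 0.426
grasp_force: 0.0
```

```bash
python3 - <<'E'
from h import *
st()
E
```

```text
6.55 [ 0.4957 -0.2959  0.0127] [-3.1402e+00  5.0000e-04  1.5247e+00] F [ 0.55 -0.03 -0.01] T [ 0.03 -0.1   0.  ] open 0.426 0.0 q [-0.63  0.13  1.94 -0.    1.07 -0.58]
```

Call:
{"op": "carry_out", "data": {"targets": [[0, 0, 0, 0, 0, 0, 1], [0, 0, 0, 0, 0, 0, 1], [0, 0, 0, 0, 0, 0, 1], [0, 0, 0, 0, 0, 0, 1], [0, 0, 0, 0, 0, 0, 1], [0, 0, -5, 0, 0, 0, 1], [0, 0, -15, 0, 0, 0, 1], [0, 0, -40, 0, 0, 0, 1], [0, 0, -80, 0, 0, 0, 1], [0, 0, -108, 0, 0, 0, 1]]}}

```text
t: 7.8
position: [0.4965, -0.2963, 0.1235]
tcp_rot: [3.141, 0.002, 1.525]
contact_force: [-0.4, -0.4, -1.0]
opening: 0.003
grasp_force: 0.0
```

```bash
python3 - <<'E'
from h import *
st(); print(rel([.516,-.105,.048],1.599),rel([.516,-.105,.12],1.599))
E
```

```text
7.8 [ 0.4965 -0.2963  0.1235] [3.1408e+00 1.9000e-03 1.5247e+00] F [-0.43 -0.38 -1.03] T [-0.09 -0.12 -0.02] open 0.003 0.0 q [-0.63  0.01  1.87 -0.    1.27 -0.58]
([192.1, 10.6, 75.1], [0.0007, 0.0019, -0.0743]) ([192.0, 10.7, 3.1], [0.0007, 0.0019, -0.0743])
```

```bash
python3 - <<'E'
from h import *
c=save('wrist','w4'); t=save('top','top4')
o=np.zeros((600,800,3),np.uint8); o[:480,:640]=c['pixels']
a=cv2.resize(t['pixels'][240:300,400:500],None,fx=4,fy=4); o[360:600,400:800]=a
cv2.imwrite('pics/w4c.png',o[:,:,::-1])
E
```

```text
(no output)
```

View pics/w4c.png

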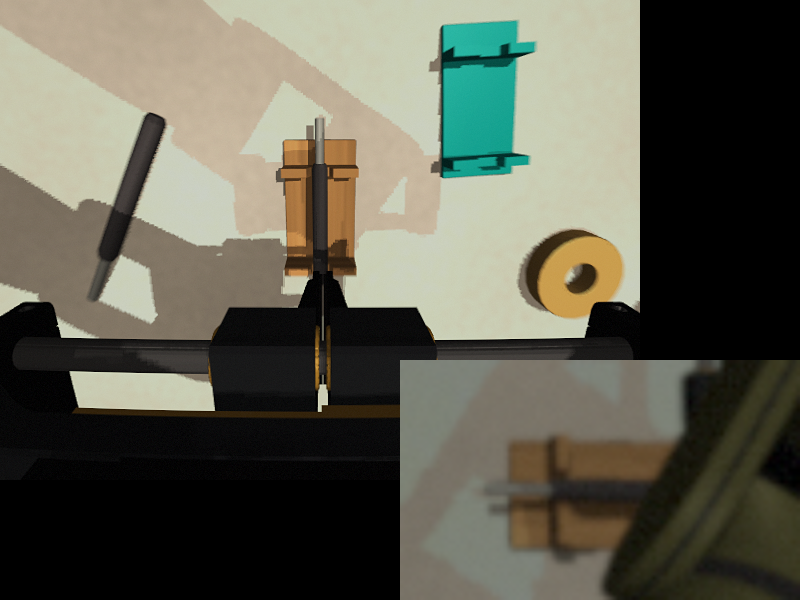

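The fingers shut without the punch, which is still in its rest with its tip at (320,118) and shoulder at (319,163). They had probably not closed when the lift began. I'll check its pose and try again.

```bash
python3 - <<'E'
from h import *
c=load('w4')
for z in (.028,.03):
  T=onz(c,320,118,z);S=onz(c,319.5,163,z);B=onz(c,320,250,z);print(T,S,np.linalg.norm(T-S),'yaw',np.degrees(np.arctan2(*(T-B)[[1,0]])),B)
print(rel([.4957,-.2957,.11],1.525),rel([.4957,-.2957,.012],1.525))
E
```

```text
[ 0.4993502  -0.21298298  0.028     ] [ 0.49731822 -0.24701312  0.028     ] 0.03409074976697051 yaw 87.23883009041782 [ 0.49422957 -0.31915645  0.028     ]
[ 0.49936096 -0.21300338  0.03      ] [ 0.49734246 -0.24680788  0.03      ] 0.03386471149430026 yaw 87.23883009041782 [ 0.49427429 -0.31847287  0.03      ]
([1.9, -2.8, 15.8], [0.0058, 0.0052, -0.0003]) ([2.4, -3.4, 113.8], [0.0058, 0.0052, -0.0003])
```

Call:
{"op": "carry_out", "data": {"targets": [[0, 0, 0, 0, 0, 0, 0], [0, 0, 0, 0, 0, 0, 0], [0, 0, 0, 0, 0, 0, 0], [0, 0, 0, 0, 0, 0, 0], [0, 0, 0, 0, 0, 0, 0], [0, 0, 0, 0, 0, 0, 0.0], [0, 0, 0, 0, 0, 0, 0.2], [0, 0, 0, 0, 0, 0, 0.4], [0, 0, 0, 0, 0, 0, 0.5], [0, 0, 0, 0, 0, 0, 0.5]]}}

```text
t: 9.15
position: [0.4957, -0.2958, 0.1205]
tcp_rot: [-3.14, 0.0, 1.525]
contact_force: [0.0, -0.6, 0.4]
opening: 0.517
grasp_force: 0.0
```

Call:
{"op": "carry_out", "data": {"targets": [[0, 0, 35, 0, 0, 0, 0.5], [0, 0, 70, 0, 0, 0, 0.5], [0, 0, 95, 0, 0, 0, 0.5], [0, 0, 106, 0, 0, 0, 0.6], [0, 0, 109, 0, 0, 0, 1], [0, 0, 109, 0, 0, 0, 1], [0, 0, 109, 0, 0, 0, 1], [0, 0, 109, 0, 0, 0, 1], [0, 0, 109, 0, 0, 0, 1], [0, 0, 109, 0, 0, 0, 1]]}}

```text
t: 10.4
position: [0.4956, -0.2958, 0.0117]
tcp_rot: [-3.14, 0.0, 1.525]
contact_force: [0.2, 0.1, 0.3]
opening: 0.006
grasp_force: 0.0
```

```bash
python3 - <<'E'
from h import *
st()
c=save('wrist','w5'); t=save('top','top5'); s=save('scene','scene5')
o=np.zeros((600,800,3),np.uint8)
o[:300,:400]=cv2.resize(c['pixels'][180:420,160:480],(400,300))
o[300:,:400]=cv2.resize(t['pixels'][240:315,400:500],(400,300))
o[:300,400:]=cv2.resize(s['pixels'][150:240,220:340],(400,300),interpolation=cv2.INTER_CUBIC)
o[300:,400:]=cv2.resize(c['pixels'],(400,300))
cv2.imwrite('pics/w5c.png',np.clip(o[:,:,::-1]*1.4,0,255).astype(np.uint8))
E
```

```text
10.4 [ 0.4956 -0.2958  0.0117] [-3.1401e+00  4.0000e-04  1.5246e+00] F [0.22 0.07 0.26] T [-0.01 -0.11  0.01] open 0.006 0.0 q [-0.63  0.13  1.94 -0.    1.07 -0.58]
```

View pics/w5c.png

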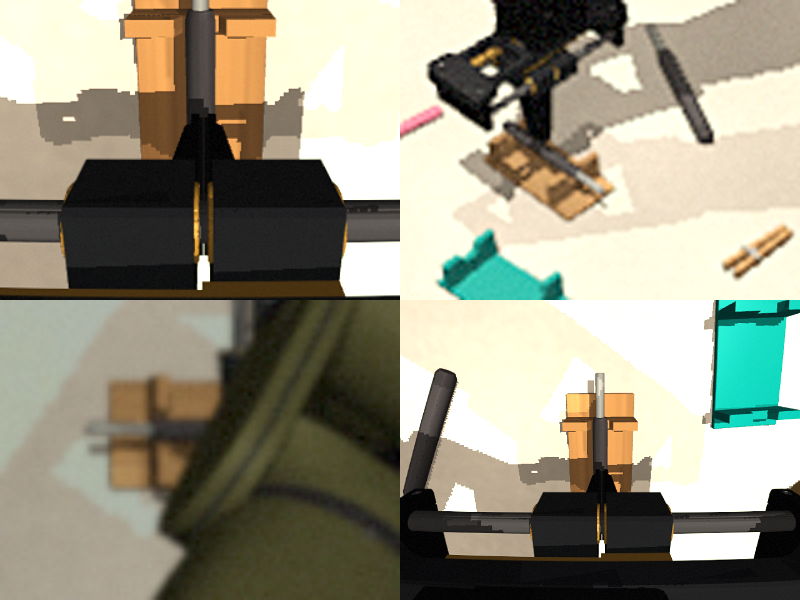

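```bash
python3 - <<'E'
from h import *
c=load('w5');s=load('scene5');s0=load('scene0')
def sc(p): u,v=proj(s,p); return np.round([(u-220)*10/3+400,(v-150)*10/3])
for n,p in dict(tcp=[.4956,-.2958,.0117],tcp30=[.4956,-.2958,.03],tcp60=[.4956,-.2958,.06],tip=[.4994,-.2135,.03],sh=[.4979,-.247,.03],butt=[.4934,-.347,.03],seat=[.496,-.2907,.03]).items(): print(n,sc(p),np.round(proj(c,p)))
# compare punch before/after in scene
d=np.abs(s['pixels'].astype(int)-s0['pixels']).sum(2)[190:225,245:300]; print((d>60).sum(1))
E
```

```text
tcp [542. 164.] [321. 266.]
tcp30 [540. 149.] [321. 278.]
tcp60 [538. 125.] [320. 304.]
tip [601. 192.] [321. 118.]
sh [576. 174.] [321. 187.]
butt [504. 124.] [321. 360.]
seat [544. 152.] [321. 269.]
[24 20 20 20 17 12  8  4  5 12 17 17 15 14 13 11  8  7  6  3  1  0  0  0
  0  0  0  0  0  0  0  0  0  0  0]
```

```bash
python3 - <<'E'
from h import *
c=load('w5');s=load('scene5')
g=lambda a:(255*(a/255.)**.45).astype(np.uint8)
o=np.zeros((600,800,3),np.uint8)
o[:,:400]=g(cv2.resize(c['pixels'][235:325,290:350],(400,600),interpolation=cv2.INTER_NEAREST))
o[:,400:]=g(cv2.resize(s['pixels'][165:225,245:285],(400,600),interpolation=cv2.INTER_NEAREST))
cv2.imwrite('pics/w5d.png',o[:,:,::-1])
E
```

```text
(no output)
```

View pics/w5d.png

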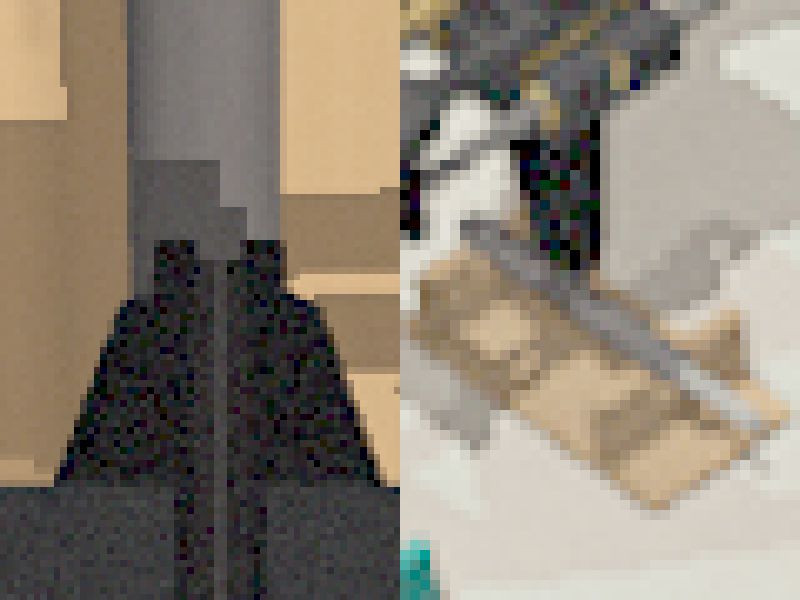

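The enlargement shows the closed fingertips sitting above the punch, with the punch visible through the slit between them. The scene view puts the finger ends at z≈0.045 and the open-finger separation (196 px for 95 mm) gives the same. So the real finger ends are about 34 mm short of the reported TCP. I'll open, go lower and grip again.

Call:
{"op": "carry_out", "data": {"targets": [[0, 0, 0, 0, 0, 0, 0.4], [0, 0, 0, 0, 0, 0, 0.4], [0, 0, 0, 0, 0, 0, 0.4], [0, 0, 0, 0, 0, 0, 0.4], [0, 0, 0, 0, 0, 0, 0.4], [0, 0, 7, 0, 0, 0, 0.4], [0, 0, 14, 0, 0, 0, 0.4], [0, 0, 20, 0, 0, 0, 0.5], [0, 0, 26, 0, 0, 0, 0.6], [0, 0, 28, 0, 0, 0, 0.7]]}}

```text
t: 11.8
position: [0.4951, -0.2956, -0.0173]
tcp_rot: [-3.139, -0.0, 1.525]
contact_force: [0.9, 0.4, 0.2]
opening: 0.348
grasp_force: 0.0
```

Call:
{"op": "carry_out", "data": {"targets": [[0, 0, 0, 0, 0, 0, 1], [0, 0, 0, 0, 0, 0, 1], [0, 0, 0, 0, 0, 0, 1], [0, 0, 0, 0, 0, 0, 1], [0, 0, 0, 0, 0, 0, 1], [0, 0, 0, 0, 0, 0, 1], [0, 0, 0, 0, 0, 0, 1], [0, 0, 0, 0, 0, 0, 1], [0, 0, 0, 0, 0, 0, 1], [0, 0, 0, 0, 0, 0, 1]]}}

```text
t: 13.05
position: [0.4957, -0.2959, -0.0163]
tcp_rot: [-3.14, 0.001, 1.525]
contact_force: [0.0, -0.4, 4.0]
opening: 0.124
grasp_force: 30.0
```

```bash
python3 - <<'E'
from h import *
st(); print(rel([.519,-.042,.05],1.599),rel([.519,-.042,.012],1.599))
E
```

```text
13.05 [ 0.4957 -0.2959 -0.0163] [-3.1402e+00  5.0000e-04  1.5246e+00] F [ 0.03 -0.38  3.97] T [ 0.01 -0.02 -0.01] open 0.124 30.0 q [-0.63  0.17  1.96 -0.    1.02 -0.58]
([254.7, 11.5, -66.4], [-0.0014, 0.0005, -0.0744]) ([254.7, 11.5, -28.4], [-0.0014, 0.0005, -0.0744])
```

Call:
{"op": "carry_out", "data": {"targets": [[0, 0, -5, 0, 0, 0, 1], [0, 0, -20, 0, 0, 0, 1], [0, 0, -50, 0, 0, 0, 1], [10, 2, -66, 0, 0, -0.01, 1], [60, 5, -66, 0, 0, -0.03, 1], [115, 8, -66, 0, 0, -0.05, 1], [170, 10, -66, 0, 0, -0.07, 1], [220, 11, -60, 0, 0, -0.074, 1], [250, 11.5, -45, 0, 0, -0.074, 1], [254.7, 11.5, -28.4, 0, 0, -0.074, 1]]}}

```text
t: 14.3
position: [0.5188, -0.0399, 0.0117]
tcp_rot: [-3.141, 0.0, 1.602]
contact_force: [0.3, -1.3, -1.2]
opening: 0.121
grasp_force: 30.0
```

Call:
{"op": "carry_out", "data": {"targets": [[0, 0, 0, 0, 0, 0, 1], [0, 0, 0, 0, 0, 0, 1], [0, 0, 0, 0, 0, 0, 1], [0, 0, 0, 0, 0, 0, 1], [0, 0, 0, 0, 0, 0, 1], [0, 0, 0, 0, 0, 0, 1], [0, 0, 0, 0, 0, 0, 1], [0, 0, 0, 0, 0, 0, 1], [0, 0, 0, 0, 0, 0, 1], [0, 0, 0, 0, 0, 0, 1]]}}

```text
t: 15.55
position: [0.5188, -0.0419, 0.0118]
tcp_rot: [-3.14, 0.0, 1.599]
contact_force: [0.1, -1.1, -0.7]
opening: 0.123
grasp_force: 30.0
```

```bash
python3 - <<'E'
from h import *
st(); c=save('wrist','w6'); t=save('top','top6'); s=save('scene','scene6')
g=lambda a:(255*(a/255.)**.6).astype(np.uint8)
o=np.zeros((600,800,3),np.uint8)
o[:,:400]=g(cv2.resize(c['pixels'][10:190,260:380],(400,600),interpolation=cv2.INTER_CUBIC))
o[:300,400:]=g(cv2.resize(t['pixels'][235:295,260:340],(400,300),interpolation=cv2.INTER_CUBIC))
o[300:,400:]=g(cv2.resize(s['pixels'][215:290,310:410],(400,300),interpolation=cv2.INTER_CUBIC))
cv2.imwrite('pics/w6c.png',o[:,:,::-1])
P=np.array([.5162,.0602,.058]); 
for q in (P,P+[0,0,.009],[.5168,.0402,.058]): print(proj(c,q),(proj(c,q)-[260,10])*10/3)
E
```

```text
15.55 [ 0.5188 -0.0419  0.0118] [-3.1399e+00  1.0000e-04  1.5987e+00] F [ 0.13 -1.14 -0.66] T [-0.01 -0.12 -0.07] open 0.123 30.0 q [-0.18  0.01  2.07 -0.    1.06 -0.21]
[320.65229918  64.5661827 ] [202.1743306  181.88727567]
[320.49029186  60.98144144] [201.63430621 169.93813814]
[320.82517859 117.30842047] [202.75059529 357.69473489]
```

View pics/w6c.png

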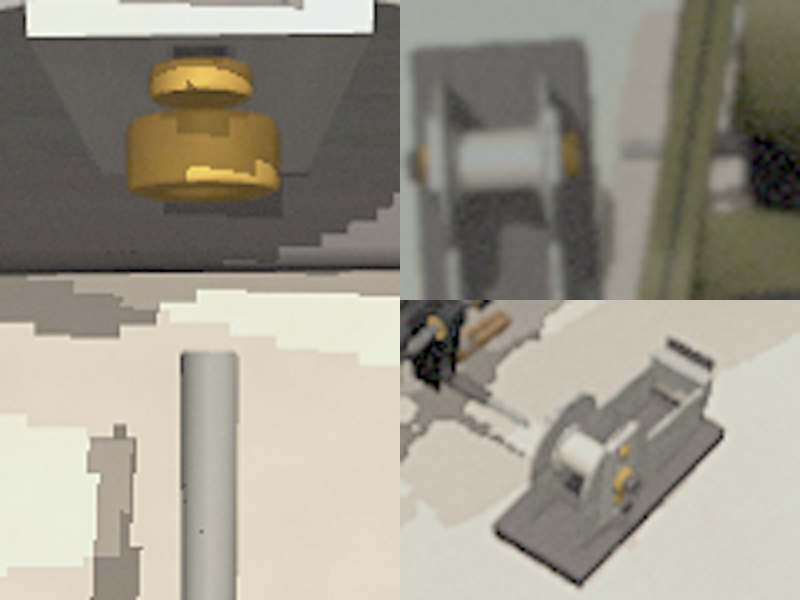

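The wrist crop shows the bush spanning columns 127–280 (centre 203.5), with its rim's lower edge at row 200. The nose spans 180–238 (centre 209), with its tip at row 352. So the nose sits about 0.65 mm too far to +x with a 20 mm gap, and yaw agrees. Next, a height check from the widths.

```bash
python3 - <<'E'
from h import *
c=load('w6')
for z in(.052,.055,.058,.061,.064,.067):
    w=(proj(c,[.5252,.0602,z])-proj(c,[.5072,.0602,z]))[0]*10/3
    n=(proj(c,[.5203,.0302,z])-proj(c,[.5133,.0302,z]))[0]*10/3
    n2=[(proj(c,[.5168,yy,z+.0035])-[260,10])[1]*10/3 for yy in(.0402,)]
    print(z,'bush w',w,'nose w',n,'rows rim bottom',((proj(c,[.516,.0602,z-.009])-[260,10])*10/3)[1],'tip top row',n2)
# sharp profile across rows
P=c['pixels'].astype(int)
for r in (55,60,63): print(r,[(x,P[r,x].tolist()) for x in list(range(295,302))+list(range(340,348))])
for r in (125,150): print(r,[(x,P[r,x].sum()) for x in list(range(311,318))+list(range(328,335))])
E
```

```text
0.052 bush w 147.23138073322352 nose w 54.660290628962876 rows rim bottom 198.95276244356126 tip top row [np.float64(357.9765308784031)]
0.055 bush w 150.03041433989458 nose w 55.65280279960518 rows rim bottom 195.77531435198466 tip top row [np.float64(357.63731304395446)]
0.058 bush w 152.93775999412958 nose w 56.682018506897975 rows rim bottom 192.48186161127356 tip top row [np.float64(357.2850575167756)]
0.061 bush w 155.95981750763428 nose w 57.750011678953115 rows rim bottom 189.06594240562848 tip top row [np.float64(356.9189979340497)]
0.064 bush w 159.10350005276277 nose w 58.85901546118646 rows rim bottom 185.52060665474724 tip top row [np.float64(356.5383066706257)]
0.067 bush w 162.37628658339096 nose w 60.011437791175126 rows rim bottom 181.83836908531848 tip top row [np.float64(356.1420885927245)]
55 [(295, [52, 50, 46]), (296, [50, 48, 44]), (297, [50, 44, 37]), (298, [54, 38, 16]), (299, [69, 47, 16]), (300, [81, 54, 19]), (301, [81, 54, 15]), (340, [81, 54, 21]), (341, [75, 50, 16]), (342, [63, 42, 11]), (343, [50, 36, 15]), (344, [50, 44, 35]), (345, [51, 48, 43]), (3
[... 609 characters left out ...]
, 32, 30]), (345, [41, 39, 38]), (346, [42, 38, 36]), (347, [45, 42, 39])]
125 [(311, np.int64(555)), (312, np.int64(560)), (313, np.int64(569)), (314, np.int64(205)), (315, np.int64(191)), (316, np.int64(252)), (317, np.int64(303)), (328, np.int64(384)), (329, np.int64(354)), (330, np.int64(304)), (331, np.int64(397)), (332, np.int64(574)), (333, np.int64(569)), (334, np.int64(567))]
150 [(311, np.int64(566)), (312, np.int64(574)), (313, np.int64(581)), (314, np.int64(199)), (315, np.int64(211)), (316, np.int64(265)), (317, np.int64(309)), (328, np.int64(372)), (329, np.int64(335)), (330, np.int64(299)), (331, np.int64(494)), (332, np.int64(591)), (333, np.int64(580)), (334, np.int64(584))]
```

Call:
{"op": "carry_out", "data": {"targets": [[4, -0.7, -0.7, 0, 0, 0, 1], [9, -0.7, -0.7, 0, 0, 0, 1], [13, -0.7, -0.7, 0, 0, 0, 1], [16, -0.7, -0.7, 0, 0, 0, 1], [17, -0.7, -0.7, 0, 0, 0, 1], [18, -0.7, -0.7, 0, 0, 0, 1], [18.7, -0.7, -0.7, 0, 0, 0, 1], [19.4, -0.7, -0.7, 0, 0, 0, 1], [20, -0.7, -0.7, 0, 0, 0, 1], [20.5, -0.7, -0.7, 0, 0, 0, 1]]}}

```text
t: 16.95
position: [0.5175, -0.0214, 0.0125]
tcp_rot: [-3.14, 0.0, 1.599]
contact_force: [0.7, -0.3, -1.0]
opening: 0.126
grasp_force: 30.0
```

Call:
{"op": "carry_out", "data": {"targets": [[0.2, 0, 0, 0, 0, 0, 1], [0.4, 0, 0, 0, 0, 0, 1], [0.6, 0, 0, 0, 0, 0, 1], [0.8, 0, 0, 0, 0, 0, 1], [1.0, 0, 0, 0, 0, 0, 1], [1.2, 0, 0, 0, 0, 0, 1], [1.4, 0, 0, 0, 0, 0, 1], [1.5, 0, 0, 0, 0, 0, 1], [1.5, 0, 0, 0, 0, 0, 1], [1.5, 0, 0, 0, 0, 0, 1]]}}

```text
t: 18.2
position: [0.5175, -0.0199, 0.0125]
tcp_rot: [-3.14, 0.0, 1.599]
contact_force: [0.2, -0.4, -1.1]
opening: 0.123
grasp_force: 30.0
```

Call:
{"op": "carry_out", "data": {"targets": [[0.2, 0, 0, 0, 0, 0, 1], [0.4, 0, 0, 0, 0, 0, 1], [0.6, 0, 0, 0, 0, 0, 1], [0.8, 0, 0, 0, 0, 0, 1], [1.0, 0, 0, 0, 0, 0, 1], [1.2, 0, 0, 0, 0, 0, 1], [1.4, 0, 0, 0, 0, 0, 1], [1.6, 0, 0, 0, 0, 0, 1], [1.8, 0, 0, 0, 0, 0, 1], [2.0, 0, 0, 0, 0, 0, 1]]}}

```text
t: 19.45
position: [0.5176, -0.0188, 0.0127]
tcp_rot: [-3.14, 0.002, 1.599]
contact_force: [-0.6, -5.6, -0.4]
opening: 0.125
grasp_force: 30.0
```

```bash
python3 - <<'E'
from h import *
st(); c=save('wrist','w7'); P=c['pixels'].astype(int); print([(r,P[r,322].tolist()) for r in range(44,90,2)])
for r in(62,66,70,74,80): print(r,P[r,294:348].sum(1).tolist())
E
```

```text
19.45 [ 0.5176 -0.0188  0.0127] [-3.1402e+00  1.9000e-03  1.5990e+00] F [-0.56 -5.59 -0.39] T [-1.12 -0.05  0.01] open 0.125 30.0 q [-0.14  0.    2.08 -0.    1.07 -0.17]
[(44, [233, 236, 238]), (46, [233, 236, 238]), (48, [232, 236, 238]), (50, [233, 236, 238]), (52, [233, 236, 239]), (54, [233, 236, 239]), (56, [233, 236, 238]), (58, [233, 236, 238]), (60, [234, 237, 239]), (62, [233, 236, 238]), (64, [233, 236, 238]), (66, [233, 236, 238]), (68, [233, 236, 238]), (70, [233, 236, 239]), (72, [233, 236, 238]), (74, [233, 236, 239]), (76, [234, 237, 240]), (78, [233, 233, 222]), (80, [233, 236, 239]), (82, [229, 226, 215]), (84, [226, 221, 202]), (86, [226, 223, 205]), (88, [226, 222, 204])]
62 [429, 461, 482, 514, 523, 548, 562, 578, 601, 607, 618, 630, 641, 646, 653, 662, 664, 671, 676, 679, 682, 686, 691, 696, 698, 701, 705, 707, 707, 710, 707, 709, 705, 708, 708, 708, 704, 700, 699, 698, 692, 690, 686, 683, 681, 677, 672, 667, 662, 657, 649, 639, 625, 605]
66 [430, 457, 479, 504, 529, 549, 563, 575, 594, 612, 620, 625, 637, 646, 655, 662, 669, 668, 672, 678, 682, 685, 693, 698, 69
[... 269 characters left out ...]
6, 697, 700, 704, 705, 708, 705, 708, 707, 707, 708, 707, 705, 704, 700, 698, 695, 693, 688, 686, 682, 678, 674, 673, 666, 661, 653, 645, 640, 623, 609]
74 [422, 449, 474, 500, 525, 541, 561, 573, 588, 605, 617, 621, 637, 645, 654, 663, 664, 672, 672, 675, 684, 687, 692, 697, 700, 700, 704, 706, 708, 705, 706, 708, 707, 708, 708, 708, 704, 703, 698, 695, 692, 688, 685, 681, 682, 675, 673, 669, 664, 655, 647, 639, 626, 609]
80 [558, 572, 588, 606, 613, 618, 638, 641, 649, 660, 666, 669, 669, 676, 674, 679, 681, 687, 687, 691, 693, 698, 700, 702, 704, 706, 706, 709, 708, 709, 707, 709, 708, 708, 707, 710, 709, 709, 706, 706, 703, 703, 701, 699, 698, 693, 692, 691, 685, 687, 681, 683, 681, 677]
```

Call:
{"op": "carry_out", "data": {"targets": [[0.2, 0, 0, 0, 0, 0, 1], [0.4, 0, 0, 0, 0, 0, 1], [0.6, 0, 0, 0, 0, 0, 1], [0.8, 0, 0, 0, 0, 0, 1], [1.0, 0, 0, 0, 0, 0, 1], [1.3, 0, 0, 0, 0, 0, 1], [1.6, 0, 0, 0, 0, 0, 1], [1.9, 0, 0, 0, 0, 0, 1], [2.2, 0, 0, 0, 0, 0, 1], [2.5, 0, 0, 0, 0, 0, 1]]}}

```text
t: 20.75
position: [0.5177, -0.018, 0.0129]
tcp_rot: [-3.14, 0.005, 1.6]
contact_force: [-0.9, -10.8, 0.1]
opening: 0.12
grasp_force: 30.0
```

```bash
python3 -c "
from h import *
st()"
```

```text
20.75 [ 0.5177 -0.018   0.0129] [-3.1404  0.005   1.5996] F [ -0.92 -10.81   0.09] T [-2.02 -0.07  0.02] open 0.12 30.0 q [-0.14 -0.    2.08 -0.01  1.06 -0.16]
```

Call:
{"op": "carry_out", "data": {"targets": [[0.3, 0, 0, 0, 0, 0, 1], [0.6, 0, 0, 0, 0, 0, 1], [0.9, 0, 0, 0, 0, 0, 1], [1.2, 0, 0, 0, 0, 0, 1], [1.5, 0, 0, 0, 0, 0, 1], [1.8, 0, 0, 0, 0, 0, 1], [2.1, 0, 0, 0, 0, 0, 1], [2.4, 0, 0, 0, 0, 0, 1], [2.7, 0, 0, 0, 0, 0, 1], [3.0, 0, 0, 0, 0, 0, 1]]}}

```text
t: 22.0
position: [0.5176, -0.015, 0.0129]
tcp_rot: [-3.14, 0.005, 1.6]
contact_force: [-1.3, -10.7, 0.1]
opening: 0.124
grasp_force: 30.0
```

```bash
python3 -c "
from h import *
st()"
```

```text
22.0 [ 0.5176 -0.015   0.0129] [-3.1403  0.005   1.5996] F [ -1.27 -10.69   0.14] T [-2.01 -0.08  0.07] open 0.124 30.0 q [-0.13 -0.    2.08 -0.01  1.07 -0.16]
```

Call:
{"op": "carry_out", "data": {"targets": [[1.5, 0, 0, 0, 0, 0, 1], [3.5, 0, 0, 0, 0, 0, 1], [5.5, 0, 0, 0, 0, 0, 1], [7.5, 0, 0, 0, 0, 0, 1], [9.5, 0, 0, 0, 0, 0, 1], [11.5, 0, 0, 0, 0, 0, 1], [13.5, 0, 0, 0, 0, 0, 1], [15.5, 0, 0, 0, 0, 0, 1], [17.5, 0, 0, 0, 0, 0, 1], [19, 0, 0, 0, 0, 0, 1]]}}

```text
t: 23.25
position: [0.5169, 0.0039, 0.0128]
tcp_rot: [-3.14, 0.005, 1.6]
contact_force: [-0.0, -12.5, 0.8]
opening: 0.125
grasp_force: 30.0
```

```bash
python3 - <<'E'
from h import *
st(); c=save('scene','scene8'); a=load('scene6')
d=np.abs(c['pixels'].astype(int)-a['pixels']).sum(2)[225:300,345:410]>50
r,k=np.nonzero(d); print(len(r), [(int(x)+345,int(y)+225) for y,x in zip(r,k)][:60])
for L in (0,.01,.02,.03): 
    P=np.array([.5155,.0595,.0588])+np.array([-.028,1,0])*(.070+.004+L); print(L,proj(c,P))
E
```

```text
23.25 [0.5169 0.0039 0.0128] [-3.1399  0.0053  1.5998] F [ -0.03 -12.55   0.84] T [-2.11  0.01  0.05] open 0.125 30.0 q [-0.09 -0.    2.08 -0.01  1.07 -0.12]
372 [(345, 225), (346, 225), (347, 225), (348, 225), (349, 225), (350, 225), (351, 225), (352, 225), (353, 225), (354, 225), (355, 225), (356, 225), (357, 225), (359, 225), (360, 225), (407, 225), (408, 225), (409, 225), (345, 226), (346, 226), (347, 226), (348, 226), (349, 226), (350, 226), (351, 226), (352, 226), (353, 226), (354, 226), (355, 226), (356, 226), (357, 226), (359, 226), (406, 226), (408, 226), (345, 227), (346, 227), (347, 227), (348, 227), (349, 227), (350, 227), (351, 227), (352, 227), (353, 227), (354, 227), (355, 227), (356, 227), (357, 227), (358, 227), (375, 227), (376, 227), (377, 227), (403, 227), (404, 227), (405, 227), (407, 227), (408, 227), (409, 227), (345, 228), (346, 228), (347, 228)]
0 [368.9430914  261.61916504]
0.01 [371.96601643 263.43650136]
0.02 [375.0062502  265.26437658]
0.03 [378.06386232 267.10283507]
```

```bash
python3 - <<'E'
from h import *
c=load('scene8');a=load('scene6')
d=np.abs(c['pixels'].astype(int)-a['pixels']).sum(2)[254:280,358:396]
for r in d: print(''.join('#' if v>60 else '.' for v in r))
E
```

```text
......................................
......................................
......................................
......................................
......................................
......................................
...........#..........................
..........##..........................
......................................
............#.........................
............##..###...................
..............#.#.#...................
.................#....................
..........##....##....................
..........###.........................
...........#..........................
.............#........................
............#####.....................
............#####.....................
.............###......................
......................................
......................................
......................................
..........##..........................
............#.#.......................
..............###.....................
```

Call:
{"op": "carry_out", "data": {"targets": [[0.8, 0, 0, 0, 0, 0, 1], [1.6, 0, 0, 0, 0, 0, 1], [2.4, 0, 0, 0, 0, 0, 1], [3.2, 0, 0, 0, 0, 0, 1], [3.8, 0, 0, 0, 0, 0, 1], [4.4, 0, 0, 0, 0, 0, 1], [4.9, 0, 0, 0, 0, 0, 1], [5.4, 0, 0, 0, 0, 0, 1], [5.7, 0, 0, 0, 0, 0, 1], [6, 0, 0, 0, 0, 0, 1]]}}

```text
t: 24.55
position: [0.5167, 0.0099, 0.0128]
tcp_rot: [-3.14, 0.005, 1.6]
contact_force: [0.0, -12.8, 0.2]
opening: 0.126
grasp_force: 30.0
```

Call:
{"op": "carry_out", "data": {"targets": [[0.2, 0, 0, 0, 0, 0, 1], [0.4, 0, 0, 0, 0, 0, 1], [0.6, 0, 0, 0, 0, 0, 1], [0.8, 0, 0, 0, 0, 0, 1], [1.0, 0, 0, 0, 0, 0, 1], [1.2, 0, 0, 0, 0, 0, 1], [1.4, 0, 0, 0, 0, 0, 1], [1.5, 0, 0, 0, 0, 0, 1], [1.5, 0, 0, 0, 0, 0, 1], [1.5, 0, 0, 0, 0, 0, 1]]}}

```text
t: 25.8
position: [0.5168, 0.0099, 0.0129]
tcp_rot: [-3.14, 0.008, 1.6]
contact_force: [-0.3, -16.1, 0.4]
opening: 0.121
grasp_force: 30.0
```

Call:
{"op": "carry_out", "data": {"targets": [[-2, 0, 0, 0, 0, 0, 1], [-5, 0, 0, 0, 0, 0, 1], [-10, 0, 0, 0, 0, 0, 1], [-18, 0, 0, 0, 0, 0, 1], [-27, 0, 0, 0, 0, 0, 1], [-36, 0, 0, 0, 0, 0, 1], [-46, 0, 0, 0, 0, 0, 1], [-56, 0, 0, 0, 0, 0, 1], [-68, 0, 0, 0, 0, 0, 1], [-76, 0, 0, 0, 0, 0, 1]]}}

```text
t: 27.05
position: [0.5187, -0.0628, 0.0125]
tcp_rot: [-3.14, 0.0, 1.598]
contact_force: [0.2, 0.6, -1.8]
opening: 0.126
grasp_force: 30.0
```

```bash
python3 - <<'E'
from h import *
st(); c=save('wrist','w9'); a=load('w6')
P=c['pixels'].astype(int)
col=P[:,322].sum(1); print([int(v) for v in col[40:200:4]])
for r in(110,125,150,175,200): print(r,P[r,308:338].sum(1).tolist())
s=save('scene','scene9'); s6=load('scene6')
d=np.abs(s['pixels'].astype(int)-s6['pixels']).sum(2)[254:280,358:396]
for r in d: print(''.join('#' if v>60 else '.' for v in r))
print(rel([.4957,-.2958,.05],1.525))
E
```

```text
27.05 [ 0.5187 -0.0628  0.0125] [-3.1400e+00  2.0000e-04  1.5981e+00] F [ 0.22  0.56 -1.8 ] T [-0.   -0.08  0.  ] open 0.126 30.0 q [-0.22  0.01  2.07 -0.    1.07 -0.25]
[105, 86, 62, 303, 427, 610, 607, 607, 612, 614, 608, 609, 608, 612, 619, 620, 577, 536, 543, 385, 411, 414, 417, 419, 418, 419, 422, 415, 416, 418, 423, 422, 423, 421, 423, 424, 426, 421, 429, 426]
110 [536, 540, 542, 544, 544, 540, 544, 543, 541, 543, 537, 546, 543, 544, 544, 538, 539, 542, 544, 548, 545, 543, 549, 545, 550, 550, 552, 551, 550, 562]
125 [541, 547, 543, 550, 554, 560, 199, 180, 245, 283, 334, 349, 365, 390, 410, 415, 407, 404, 401, 388, 359, 329, 293, 388, 572, 558, 558, 558, 556, 549]
150 [551, 550, 543, 555, 555, 563, 186, 195, 250, 293, 336, 360, 381, 400, 418, 416, 418, 404, 393, 375, 348, 320, 281, 479, 568, 561, 557, 562, 557, 558]
175 [542, 544, 544, 544, 552, 552, 305, 191, 262, 296, 344, 363, 385, 405, 429, 421, 411, 401, 387, 365, 341, 298, 245, 450, 550, 544, 542, 548, 550, 547]
200 [553, 553, 380, 26, 68, 86, 96, 110, 86, 109, 100, 97, 99, 101, 100, 106, 115, 123, 120, 127, 161, 187, 179
[... 402 characters left out ...]
........................
.............#..#####.................
................#####.................
.................####.................
.........##.#...####..................
..........###....###..................
...........##.........................
.............#........................
............###.......................
............######....................
..............####....................
..............####....................
...............##.....................
......................................
..........##..........................
..............#.......................
..............##......................
([-232.3, -29.3, -37.3], [-0.0016, 0.0003, 0.0725])
```

Call:
{"op": "carry_out", "data": {"targets": [[-5, 0, -15, 0, 0, 0, 1], [-30, -4, -37, 0, 0, 0.01, 1], [-80, -10, -37, 0, 0, 0.03, 1], [-130, -17, -37, 0, 0, 0.05, 1], [-180, -23, -37, 0, 0, 0.065, 1], [-215, -28, -37, 0, 0, 0.072, 1], [-232, -29.3, -37, 0, 0, 0.0725, 1], [-232.3, -29.3, -37, 0, 0, 0.0725, 1], [-232.3, -29.3, -37, 0, 0, 0.0725, 1], [-232.3, -29.3, -37, 0, 0, 0.0725, 1]]}}

```text
t: 28.4
position: [0.4961, -0.2936, 0.0495]
tcp_rot: [-3.14, -0.0, 1.528]
contact_force: [0.2, 1.0, -0.6]
opening: 0.121
grasp_force: 30.0
```

```bash
python3 - <<'E'
from h import *
st(); print(rel([.4957,-.2958,-.0158],1.525))
E
```

```text
28.4 [ 0.4961 -0.2936  0.0495] [-3.1396e+00 -2.0000e-04  1.5278e+00] F [ 0.18  0.98 -0.64] T [-0.01 -0.1  -0.01] open 0.121 30.0 q [-0.63  0.08  1.92 -0.    1.14 -0.58]
([-2.2, -0.1, 65.3], [-0.002, -0.0002, 0.0028])
```

Call:
{"op": "carry_out", "data": {"targets": [[-2.2, -0.3, 20, 0, 0, 0.003, 1], [-2.2, -0.3, 40, 0, 0, 0.003, 1], [-2.2, -0.3, 52, 0, 0, 0.003, 1], [-2.2, -0.3, 58, 0, 0, 0.003, 1], [-2.2, -0.3, 61, 0, 0, 0.003, 1], [-2.2, -0.3, 63, 0, 0, 0.003, 1], [-2.2, -0.3, 64, 0, 0, 0.003, 1], [-2.2, -0.3, 65, 0, 0, 0.003, 1], [-2.2, -0.3, 65, 0, 0, 0.003, 1], [-2.2, -0.3, 65, 0, 0, 0.003, 1]]}}

```text
t: 29.65
position: [0.4955, -0.2972, -0.0152]
tcp_rot: [-3.14, 0.0, 1.523]
contact_force: [0.3, 1.0, -0.5]
opening: 0.127
grasp_force: 30.0
```

Call:
{"op": "carry_out", "data": {"targets": [[0.7, 0.1, 0.3, 0, 0, 0.002, 1], [1.4, 0.1, 0.6, 0, 0, 0.002, 1], [1.4, 0.1, 0.9, 0, 0, 0.002, 1], [1.4, 0.1, 1.1, 0, 0, 0.002, 1], [1.4, 0.1, 1.1, 0, 0, 0.002, 1], [1.4, 0.1, 1.1, 0, 0, 0.002, 0.8], [1.4, 0.1, 1.1, 0, 0, 0.002, 0.5], [1.4, 0.1, 1.1, 0, 0, 0.002, 0.4], [1.4, 0.1, 1.1, 0, 0, 0.002, 0.4], [1.4, 0.1, 1.1, 0, 0, 0.002, 0.4]]}}

```text
t: 30.9
position: [0.4956, -0.2958, -0.0165]
tcp_rot: [-3.14, 0.0, 1.521]
contact_force: [0.1, 0.2, 0.7]
opening: 0.557
grasp_force: 0.0
```

Call:
{"op": "carry_out", "data": {"targets": [[0, 0, 0, 0, 0, 0, 0.3], [0, 0, 0, 0, 0, 0, 0.3], [0, 0, -5, 0, 0, 0, 0.3], [0, 0, -15, 0, 0, 0, 0.3], [0, 0, -35, 0, 0, 0, 0.3], [0, 0, -60, 0, 0, 0, 0.3], [0, 0, -90, 0, 0, 0, 0.3], [0, 0, -120, 0, 0, 0, 0.3], [0, 0, -137, 0, 0, 0, 0.2], [0, 0, -137, 0, 0, 0, 0.0]]}}

```text
t: 32.15
position: [0.4969, -0.2965, 0.1229]
tcp_rot: [3.14, 0.003, 1.521]
contact_force: [0.3, -0.0, -0.0]
opening: 0.85
grasp_force: 0.0
```

```bash
python3 - <<'E'
from h import *
st(); c=save('wrist','w10'); a=load('w3'); P=c['pixels'].astype(int);Q=a['pixels'].astype(int)
d=np.abs(P-Q).sum(2)[120:305,280:370]
for r in d[::4]: print(''.join('#' if v>90 else '.' for v in r[::2]))
for r in(150,160,170,200,240,270): print(r,P[r,310:345].sum(1).tolist(),'\n   ',Q[r,310:345].sum(1).tolist())
print([int(v) for v in P[130:190:2,330].sum(1)]);print([int(v) for v in Q[130:190:2,330].sum(1)]); print(a['obs']['position'])
E
```

```text
32.15 [ 0.4969 -0.2965  0.1229] [3.1398e+00 2.5000e-03 1.5212e+00] F [ 0.28 -0.01 -0.03] T [ 0.02 -0.04  0.06] open 0.85 0.0 q [-0.63  0.01  1.87 -0.    1.26 -0.58]
..................##.##......................
..................#####......................
..............######.##......................
..............#########......................
..............######.##......................
..####################################.......
.##################..#################.......
.#####################################.......
.#################.########.##########.......
.######....##.####.###################.......
.######........############...........#####..
.#####.############...#####################..
#######......######...####.............####..
#######......######....###.............####..
#######......######....###............####...
######.......#####.....#####.........#####...
.############........#..##################...
...##........#####......####.###.###########.
...##........#####...#..####.##......#######.
..###########..##.......#######......#######.
...####......##
[... 2981 characters left out ...]
4, 150, 151, 150, 141, 140]
270 [128, 185, 227, 188, 69, 84, 85, 96, 101, 95, 90, 95, 90, 86, 74, 74, 67, 84, 180, 136, 119, 121, 162, 228, 229, 227, 222, 222, 230, 228, 226, 225, 228, 219, 231] 
    [135, 136, 145, 134, 143, 133, 137, 143, 95, 67, 84, 88, 91, 91, 93, 97, 91, 93, 85, 63, 73, 65, 88, 230, 211, 218, 220, 220, 218, 216, 212, 222, 214, 228, 206]
[523, 530, 530, 534, 475, 362, 363, 361, 365, 363, 365, 364, 369, 363, 369, 361, 371, 173, 138, 105, 106, 114, 115, 150, 287, 367, 359, 360, 360, 358]
[534, 516, 517, 517, 340, 390, 390, 392, 390, 387, 391, 387, 390, 386, 390, 388, 389, 390, 391, 382, 380, 377, 375, 368, 361, 365, 363, 172, 171, 153]
[ 0.49192971 -0.28172205  0.12040992]
```

```bash
python3 - <<'E'
from h import *
c=load('w10'); a=load('w4'); P=c['pixels'].astype(int);Q=a['pixels'].astype(int)
d=np.abs(P-Q).sum(2)[100:275,270:370]
for r in d[::5]: print(''.join('#' if v>90 else '.' for v in r[::2]))
print([int(v) for v in P[108:174:2,320].sum(1)]);print([int(v) for v in Q[108:174:2,320].sum(1)])
t=save('top','top10'); e=np.abs(t['pixels'].astype(int)-load('top0')['pixels']).sum(2)
s=save('scene','scene10'); f=np.abs(s['pixels'].astype(int)-load('scene0')['pixels']).sum(2)>90
n,l,stt,cen=cv2.connectedComponentsWithStats((f[130:420]).astype(np.uint8)); print([(x[:5].tolist()) for x in stt[1:] if x[4]>12])
E
```

```text
..................................................
..................................................
..................................................
..................................................
...........................#......................
..................#...#....#......................
..................#...#....#......................
..................#...#....#......................
...................#...##.........................
......#............#...#...................#......
......#............#...#..........................
......##...........#...#..........................
......##...........#...#..........................
......#....................................#......
...#.................#.......#.#............#.....
.............................#.#............#.....
...#......######.............#..########..#.......
......#......................#............#.......
.............................#............#.......
.......#..................................#.......
..........................................#.......
.............................
[... 502 characters left out ...]
.....................#.......
........#.................................#.......
.......#..........................................
.######...####.####........................#......
[597, 599, 595, 540, 522, 458, 494, 485, 487, 491, 490, 492, 478, 493, 496, 413, 401, 406, 403, 410, 409, 409, 413, 414, 418, 419, 413, 414, 146, 163, 157, 151, 151]
[596, 594, 594, 569, 525, 455, 473, 469, 470, 478, 472, 478, 484, 485, 487, 416, 399, 410, 403, 404, 404, 407, 410, 409, 408, 407, 406, 410, 120, 170, 162, 160, 160]
[[223, 0, 163, 67, 4368], [384, 0, 44, 56, 726], [436, 0, 53, 61, 1190], [389, 38, 43, 25, 350], [442, 42, 25, 21, 233], [251, 65, 7, 6, 28], [374, 134, 5, 5, 17], [370, 140, 6, 6, 16]]
```

The punch is back in its rest to within a pixel, the pin head stands out, and nothing else has moved.

```bash
python3 -c "
from h import *
st(); print(finish_job())"
```

```text
32.3 [ 0.495  -0.2952  0.1191] [-3.1379e+00 -1.0000e-03  1.5211e+00] F [-0.18  0.25  0.05] T [-0.04 -0.11 -0.06] open 0.965 0.0 q [-0.63  0.01  1.87 -0.    1.26 -0.58]
the job is handed in; nothing more can be done
None
```

The job is handed in at 32.3 s, with no verdict shown: I pressed until the punch's shoulder stopped on the bush (peak reading about 16 N), the pin's head stands about 30 mm out by the camera, the punch is back in its rest, and nothing else appears moved.

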